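# Seat a vial stopper in the bench press

## Robot

A 7-joint arm with a two-finger parallel gripper is mounted at the origin on a cart in front of the work surface, level with it; the furniture and walls round the work are solid. World frame = base frame: x ahead of the robot, y to its left, z up, the work surface at z = 0. Lengths are in m, angles in rad, forces in N, time in s.
With the tool pointing down it reaches from about 0.425 to 0.875 m from the base axis. Payload 8.4 kg.
Tool frame: the origin (TCP) lies midway between the tips of the shut fingers; the grasp point (between the pads) lies 19 mm behind it; x points along the fingers, y is the direction in which the jaws open and shut, and the axes are right-handed (so a half turn about x gives the same grasp; the last joint's range is limited). The gripper opens to 85 mm and grips with 20 to 120 N. Pads are 22 mm wide; open, the fingers measure 114 mm over their backs; the gripper's body (76 mm by 85 mm) begins 54 mm behind the grasp point. The pads swing forward as they close: fully open they stand 13 mm farther back than shut.
Start: joints at [1.095, 0.333, 0.04, 1.465, -0.013, 1.343, -0.059], TCP at [0.239, -0.604, 0.231] pointing down, gripper open.
Joint ranges: [-2.58, 2.58], [-0.38, 2.09], [-1.3, 1.39], [0.25, 2.4], [-1.5, 4.64], [0.08, 2.09], [-2.65, 2.65]. Speed limits (rad/s): [2.22, 2.22, 2.79, 2.79, 3.14, 3.14, 3.14].

## Interface

Orientations are given as a unit quaternion [w, x, y, z].
In Python, from workcell import * gives the robot as it stands. Calls block until the motion is done:
- move_to(position, orientation): joint-space move of the TCP to a pose.
- servo_line(position, orientation=None, vel=0.15): straight line of the TCP; orientation=None keeps the orientation; vel is the mean speed in m/s.
- move_joints(angles): joint-space move.
- command_gripper(opening, force=None): finger opening in m; force is the grip in N (None keeps the last); returns when the fingers have stopped.
- pause(seconds).
- ik(position, orientation): joint angles nearest the present ones, or None.
- grab_frame(name): name is "scene" or "top" or "wrist"; returns a dict with "frame" (480x640x3 uint8, red, green, blue), "K" (3x3 intrinsics, pixels), "xyz" and "rotation" of the camera in the world; the wrist camera has in their place "tool_from_camera" (4x4, takes a point from camera to tool coordinates, whose origin is the TCP and whose axes are the tool frame's). Camera axes: x right, y down, z forward; pixel columns grow to the right and rows downward; lengths in m; the calibration is good to about 2 mm. A picture is of the moment at which its call begins: read the wrist's pose just before it. There is no depth.
A pose or a line that the arm cannot do raises Unreachable and nothing moves.
- sign_off(): hands the job in, once; it reports no verdict.
Readings, each from a call of its own:
- current_time_s(): time.
- current_qpos(): joint angles.
- current_dq(): joint speeds.
- current_joint_efforts(): joint torques, N m.
- current_tcp_pos(): TCP position.
- current_tool_rot(): TCP orientation.
- current_force(): force on the tool from outside, world axes, zero at the start.
- current_ft_torque(): the same for the moment, N m.
- current_finger_gap(): finger opening in m.
Only numpy, scipy, OpenCV 4.12 (cv2) and the standard library are available. Lean on these libraries where they do the work, as an engineer would, in place of code of your own. Each camera call takes 0.05 s, during which the arm holds its last target. There are 200 camera calls.

## Task

Stand the injection vial upright in the nest of the stoppering press and let go of it, then push the slide fully home so that the vial is under the ram; the safety catch stays on until then. Now flip the catch off by pressing its thumb pad right down, and pull the lever down until the ram has pushed the half-seated stopper fully home. Finish while still holding the lever down with the ram pressing firmly on the stopper, and leave the other things on the worktop where they stand.

Things in the scene. Friction and masses are not known exactly. Their poses are not given: they have to be found in the camera images.
- press: Small bench stoppering press, cream casting, fixed to the worktop: base plate 252 x 112 x 16 mm, column at the back, head (front face 24 mm before the ram axis, 54 wide, z 128 to 212 mm) over the base. Origin on the worktop right under the ram. Its -x axis points out of its front (it faces to the robot's right), z up; lever and catch are on its +y side, which faces the robot.
- vial: Clear glass injection vial, 30 mm diameter up to 40 mm height, shoulder, then neck with a 20 mm lip up to 58 mm; white cake in it, paper label on the lower part, about 57 g, dark rubber stopper (19 mm diameter) standing proud: top of stopper 68 mm above the bottom. Origin: centre of its underside, z up. Grip it by the glass body.
- vial_stopper (a joint): How far the stopper is pushed into the vial, m: about 0 = standing 6 mm proud, 0.006 = fully home. It moves under about 22 N and stays.
- nest (a point): Centre of the floor of the nest: round pocket 35 mm wide and 13 mm deep (mouth bevelled 2.5 mm) in the white 52 x 52 mm block on the press's slide; floor 27 mm above the worktop. Moves with the slide; with the slide out it lies about 110 mm in front of the ram, clear of the head.
- press_slide (a joint): Travel of the slide, m: 0 = fully out to the front, 0.112 = fully home (nest under the ram, against a stop). Moves along press +x; about 3 N friction, stays where it is left.
- slide_knob (a point): Centre of the top of the slide's black pull knob, 60 mm above the worktop; it stands up from the slide 66 mm in front of the nest. Knob 19 mm diameter in its top 12 mm, stem 12 mm below, foot at 24 mm above the worktop. Push it from in front, towards press +x.
- catch_pad (a point): Centre of the upper face of the safety catch's ribbed thumb pad (26 mm along press x, 32 along y, sloping up to the back by 0.3 rad when on), 226 mm above the worktop, clear of the head on its +y side, behind the lever. Pivot along press y, 50 mm in front of the pad and 30 mm lower; when fully off the pad is 25 mm lower and 8 mm farther back.
- press_catch (a joint): Safety catch, a rocker on the head's lever side, rad: 0 = on (its nose pin stands in front of a tooth on the lever's hub and blocks the lever), 0.45 = fully off (pad pressed right down, nose lifted over the tooth). About 1 N on the pad; stays where it is left. The lever is free from about 0.25; off counts from 0.3.
- lever_ball (a point): Black ball knob, 30 mm diameter, on the end of the lever (12 mm steel bar). Origin at the ball's centre, 130 mm from the lever's pivot; at the start 299 mm above the worktop.
- lever_pivot (a point): Where the lever's axis meets the lever, 170 mm above the worktop. The axis runs along press y; the ball swings about it in the vertical plane of press x and z.
- press_lever (a joint): Lever, rad: 0 = up (5 degrees back from upright), growing as the ball is pulled forward and down (towards press -x), at most 0.85. Spring return to 0 (about 2.5 N at the ball at 0, 3.5 N at 0.5), goes back if let go. The ram goes down 26 mm per rad; with the vial below it meets the stopper near 0.25 and has it home near 0.5 (about 8 N at the ball to drive it).
- press_ram: Steel ram with a flat round foot, 27 mm diameter. Origin: centre of its underside, 102 mm above the worktop with the lever up.
- saline_bottle: Bystander: white plastic bottle with blue cap, 34 mm diameter, 79 mm high. Origin: centre of its underside.
- pill_jar: Bystander: white screw jar, 34 mm diameter, 46 mm high. Origin: centre of its underside.
- ampoule_box: Bystander: white carton 64 x 64 x 45 mm. Origin: centre of its underside.
- capillary_box: Bystander: flat carton 55 x 95 x 28 mm. Origin: centre of its underside.
- forceps: Bystander: steel forceps 137 mm long, lying. Origin: centre of its underside.
Mind the look-alikes: they are no part of the job. What is shaped like the vial but red is not meant.

How it is judged:
By the outcome, as a careful person would: the job done as asked, in the order asked, and still so for the second after the job is handed in, while the arm keeps its last pose, push and grip.
It also fails if it takes over 72 s, if anything falls off the work surface, if the arm or the gripper's body presses on something with over 40 N, if the wrist force passes 120 N, or if a joint passes its speed limit or range.

## Working session

There is one attempt and no reset: what is moved stays moved. The work goes in short steps, each a Python script; the robot and the scene stay as the last script left them, time stands still between calls to the robot, and variables do not carry over. Pictures are saved under pics/ and viewed, about 8 in all and at most 12, crops included, and the job is handed in when it is done.

```bash
mkdir -p pics; ls
python3 - <<'E'
from workcell import *
import cv2,numpy as np
for n in ("scene","top"):
    f=grab_frame(n); cv2.imwrite(f"pics/{n}0.png",f["frame"][:,:,::-1])
    print(n,np.array(f["K"]).round(1).tolist(),np.array(f["xyz"]).round(4).tolist(),np.array(f["rotation"]).round(4).tolist())
print(current_time_s(),current_tool_rot(),current_tcp_pos())
E
```

```text
pics
scene [[539.8, 0.0, 313.6], [0.0, 539.8, 254.3], [0.0, 0.0, 1.0]] [-0.8374, 0.7002, 0.846] [0.3093, -0.4918, 0.6829, -0.4429]
top [[433.2, 0.0, 324.2], [0.0, 433.2, 243.8], [0.0, 0.0, 1.0]] [0.3553, 0.2496, 1.292] [-0.0505, 0.7079, -0.7032, 0.0431]
0.1 [-0.13190621 -0.69446508 -0.13291867  0.69473134] [ 0.23894667 -0.60402875  0.23050329]
```

View pics/scene0.png

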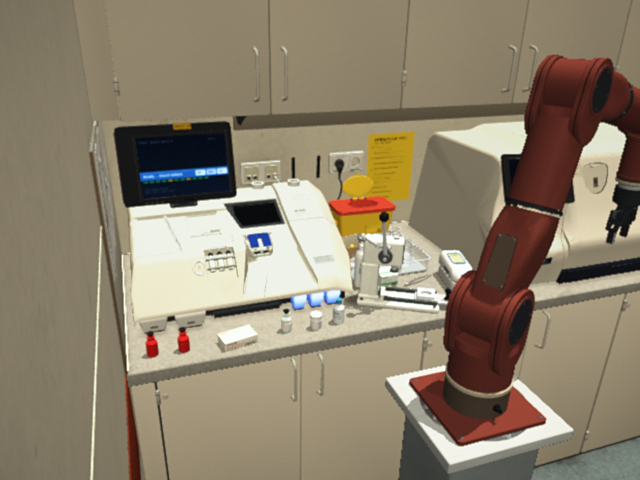

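View pics/top0.png

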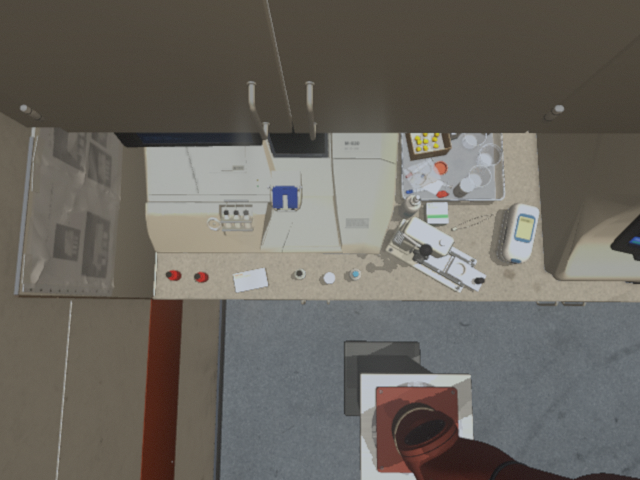

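Run:
```python
import cv2,numpy as np
t=cv2.imread("pics/top0.png");s=cv2.imread("pics/scene0.png")
R=lambda im,x0,y0,w,h,k:cv2.resize(im[y0:y0+h,x0:x0+w],None,fx=k,fy=k,interpolation=cv2.INTER_CUBIC)
m=np.zeros((600,800,3),np.uint8)
a=R(t,385,210,105,85,5);m[:a.shape[0],:a.shape[1]]=a   #525x425
a=R(t,285,258,80,28,5);m[430:430+a.shape[0],:a.shape[1]]=a  #400x140
a=R(s,345,200,67,110,4);m[:a.shape[0],530:530+a.shape[1]]=a[:, :270]
a=R(s,275,290,75,40,5);m[445:445+155,405:405+375]=a[:155]
cv2.imwrite("pics/m1.png",m)
```

```text
(no output)
```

View pics/m1.png

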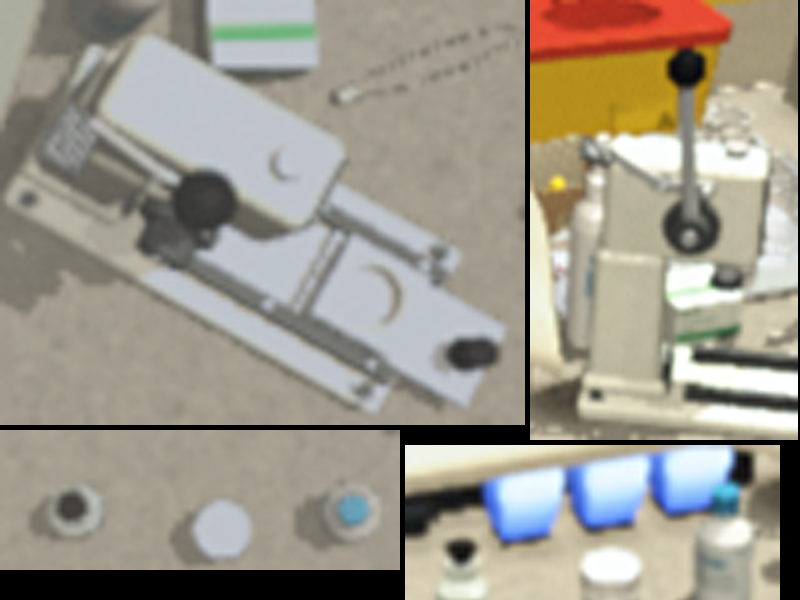

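```bash
cat > h.py <<'E'
from workcell import *
import cv2,numpy as np
from scipy.spatial.transform import Rotation as Rn
def Rq(q): return Rn.from_quat(q,scalar_first=True)
def ray(f,u,v):
    d=np.linalg.inv(np.array(f["K"]))@[u,v,1]; return cam(f)[1]@d
def cam(f):
    r=np.array(f["rotation"]); return np.array(f["xyz"]),(Rq(r).as_matrix() if r.size==4 else r.reshape(3,3))
def at_z(f,u,v,z):
    c=cam(f)[0]; d=ray(f,u,v); return c+d*(z-c[2])/d[2]
def proj(f,P):
    c,R=cam(f); p=(np.atleast_2d(P)-c)@R@np.array(f["K"]).T; return p[:,:2]/p[:,2:]
E
python3 - <<'E'
from h import *
f=grab_frame("top")
P=lambda mx,my,z:at_z(f,385+mx/5-.4,210+my/5-.4,z).round(4)
for n,a in dict(knob=(484,351,.06),ball=(205,200,.299),pad=(68,138,.226),nestarc=(370,295,.04),c1=(8,198,.016),c2=(375,410,.016),c3=(460,258,.016),c4=(95,45,.016)).items(): print(n,P(*a))
print("vial",at_z(f,285+72/5-.4,258+76/5-.4,.068), "jar",at_z(f,285+222/5-.4,258+100/5-.4,.046),"sal",at_z(f,285+353/5-.4,258+80/5-.4,.079))
E
```

```text
knob [ 0.4195 -0.1823  0.06  ]
ball [0.4755 0.0268 0.299 ]
pad [0.515  0.0775 0.226 ]
nestarc [ 0.4523 -0.125   0.04  ]
c1 [0.5103 0.0797 0.016 ]
c2 [ 0.3869 -0.1329  0.016 ]
c3 [ 0.4763 -0.1858  0.016 ]
c4 [0.6028 0.0267 0.016 ]
vial [0.43526228 0.33355195 0.068     ] jar [0.42349532 0.24865102 0.046     ] sal [0.43335994 0.17545629 0.079     ]
```

```bash
cat >> h.py <<'E'
PX=np.array([.507,.862,0]);PX/=np.linalg.norm(PX);PY=np.array([-PX[1],PX[0],0]);Z=np.array([0,0,1.])
def quat(jaw,down=-Z):
    x=np.array(down,float);x/=np.linalg.norm(x);y=np.array(jaw,float);y-=x*(x@y);y/=np.linalg.norm(y)
    return Rn.from_matrix(np.c_[x,y,np.cross(x,y)]).as_quat(scalar_first=True)
def wshot(name):
    p=np.array(current_tcp_pos());R=Rq(current_tool_rot()).as_matrix();f=grab_frame("wrist")
    T=np.array(f["tool_from_camera"]);f["xyz"]=p+R@T[:3,3];f["rotation"]=R@T[:3,:3]
    cv2.imwrite(f"pics/{name}.png",f["frame"][:,:,::-1]);np.savez(f"pics/{name}.npz",K=f["K"],xyz=f["xyz"],rotation=f["rotation"]);return f
def state(): print("t%.1f"%current_time_s(),"tcp",np.round(current_tcp_pos(),4),"F",np.round(current_force(),1),"gap",round(float(current_finger_gap()),4))
E
python3 - <<'E'
from h import *
r=lambda q:None if q is None else np.round(q,2).tolist()
print(Rq(current_tool_rot()).as_matrix().round(2).tolist())
o=np.array([.5095,-.0302,0])
W={"lift":([.239,-.604,.45],None),"vial":([.435,.334,.016],None),"vialhi":([.435,.334,.25],None),"nest":([.4525,-.1254,.043],None),"nesthi":([.4525,-.1254,.2],None),
"over":([.45,-.05,.45],None),"knob":(np.array([.4195,-.1823,.04])-.03*PX,None),"knobend":(np.array([.4195,-.1823,.04])+.1*PX,None),"ball":([.4755,.0268,.28],None),"ballend":(np.array([.4755,.0268,.27])-.08*PX,None),"pad":(np.array([.515,.0775,.2])+.01*PX,None)}
for n,(p,_) in W.items():
    for s,j in (("PY",PY),("-PY",-PY),("PX",PX),("-PX",-PX)): print(n,s,r(ik(p,quat(j))))
dn=-Z*np.cos(.2)-PX*np.sin(.2)
for j in(PY,-PY): print("padtilt",r(ik(W["pad"][0],quat(j,dn))))
E
```

```text
[[-0.0, 0.37, -0.93], [0.0, -0.93, -0.37], [-1.0, -0.0, 0.0]]
lift PY [0.86, 0.34, 0.39, 1.05, -0.13, 1.78, -2.46]
lift -PY [1.15, 0.33, -0.04, 1.03, 0.01, 1.78, 0.59]
lift PX [1.28, 0.34, -0.24, 1.02, 0.08, 1.79, 2.11]
lift -PX [1.0, 0.33, 0.19, 1.04, -0.06, 1.78, -0.94]
vial PY [0.14, 0.62, -1.09, 1.89, 0.64, 1.04, 1.39]
vial -PY [0.07, 0.56, -0.99, 1.89, 0.55, 1.0, -1.69]
vial PX [0.15, 0.62, -1.11, 1.89, 0.65, 1.05, -0.19]
vial -PX [-1.41, 0.46, 0.82, 1.96, -0.42, 0.9, -2.48]
vialhi PY [0.2, 0.27, -1.1, 1.65, 0.25, 1.38, 1.68]
vialhi -PY [0.03, 0.21, -0.87, 1.65, 0.16, 1.36, -1.4]
vialhi PX [0.07, 0.22, -0.92, 1.65, 0.18, 1.36, 0.16]
vialhi -PX [-1.79, 0.22, 1.23, 1.73, -0.21, 1.34, -2.62]
nest PY [1.15, 0.35, -1.09, 2.05, 0.39, 0.95, 2.47]
nest -PY [0.58, 0.2, -0.44, 2.08, 0.11, 0.89, -0.45]
nest PX [0.68, 0.21, -0.54, 2.07, 0.14, 0.89, 1.1]
nest -PX [0.48, 0.19, -0.33, 2.08, 0.08, 0.89, -1.99]
nesthi PY None
nesthi -PY [0.61, 0.01, -0.44, 1.91, 0.0, 1.22, -0.36]
nesthi PX [0.7, 0.01, -0.52, 1.91, 0.01, 1.22, 1.21]
nesthi -PX [0.54, 0.0, -0.36, 1.91, 0.0, 1.22, -1.93]
over PY [-
[... 694 characters left out ...]
ll -PY [0.56, -0.02, -0.69, 1.77, -0.01, 1.39, -0.66]
ball PX [0.58, -0.01, -0.71, 1.76, -0.01, 1.39, 0.91]
ball -PX [0.54, -0.02, -0.67, 1.77, -0.01, 1.39, -2.23]
ballend PY [-1.13, -0.35, 0.92, 1.92, 0.28, 1.44, 2.33]
ballend -PY [0.6, -0.11, -0.55, 1.86, -0.06, 1.37, -0.47]
ballend PX [0.65, -0.11, -0.6, 1.86, -0.06, 1.37, 1.11]
ballend -PX [0.58, -0.11, -0.53, 1.86, -0.06, 1.37, -2.04]
pad PY [0.72, 0.26, -1.1, 1.76, 0.24, 1.27, 2.17]
pad -PY [0.49, 0.18, -0.81, 1.77, 0.14, 1.25, -0.89]
pad PX [0.5, 0.18, -0.82, 1.77, 0.14, 1.25, 0.68]
pad -PX [0.43, 0.17, -0.75, 1.77, 0.12, 1.24, -2.45]
padtilt [0.54, 0.4, -1.1, 1.66, 0.45, 1.49, 1.97]
padtilt [0.41, 0.33, -0.91, 1.67, 0.37, 1.45, -1.1]
```

Run:
```python
from h import *
q=quat(-PY)
move_to([.3,-.45,.43],q); move_to([.46,-.04,.45],q); pause(.2)
f=wshot("wpress")
o=np.array([.5095,-.0302,0])
print(proj(f,[o+[0,0,.04]-.112*PX,[.4195,-.1823,.06],[.4755,.0268,.299],[.515,.0775,.226]]).round(1).tolist())
move_to([.435,.334,.2],q); pause(.2)
f=wshot("wvial"); print(proj(f,[[.4353,.3336,.068],[.4353,.3336,0]]).round(1).tolist()); state()
```

```text
[[343.1, 222.0], [342.8, 262.1], [296.7, 142.8], [308.4, 70.6]]
[[321.4, 225.5], [321.0, 206.5]]
t4.9 tcp [0.4355 0.3335 0.2002] F [0.9 0.4 0.3] gap 0.0854
```

View pics/wpress.png

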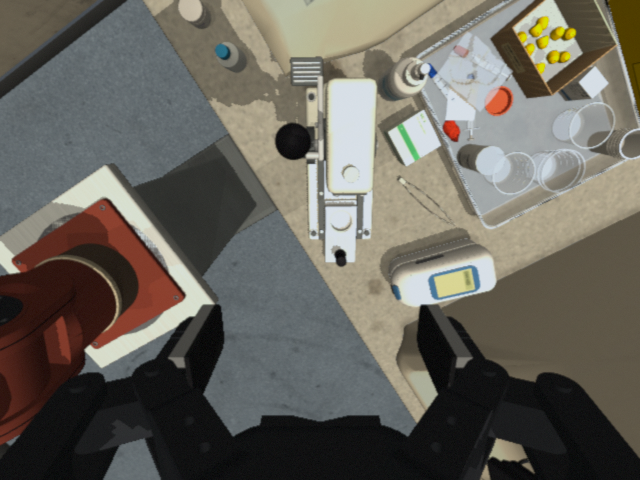

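View pics/wvial.png

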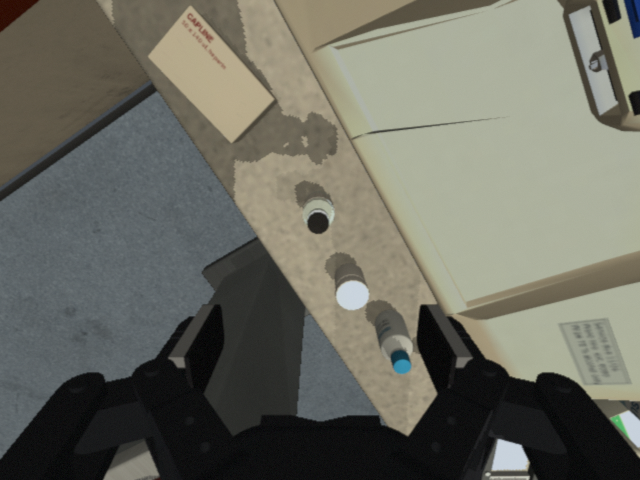

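Run:
```python
from h import *
def load(n):
    d=dict(np.load(f"pics/{n}.npz"));return d,cv2.imread(f"pics/{n}.png")
def blob(im,x0,y0,x1,y1,th=70):
    g=cv2.cvtColor(im[y0:y1,x0:x1],cv2.COLOR_BGR2GRAY);m=(g<th).astype(np.uint8)
    n,l,s,c=cv2.connectedComponentsWithStats(m);i=1+np.argmax(s[1:,4]);return c[i]+[x0,y0],s[i].tolist()
fp,ip=load("wpress");fv,iv=load("wvial")
ft=grab_frame("top");it=cv2.imread("pics/top0.png")
def rep(n,f,b,z): print(n,b[0].round(1),b[1],at_z(f,*b[0],z).round(4))
rep("stopper w",fv,blob(iv,303,205,335,240,60),.068)
rep("stopper t",ft,blob(it,290,264,308,282,90),.068)
rep("ball w",fp,blob(ip,270,118,316,164,50),.299)
rep("ball t",ft,blob(it,415,238,436,262,60),.299)
rep("knob w",fp,blob(ip,330,246,352,268,50),.054)
rep("knob t",ft,blob(it,470,272,490,290,70),.054)
print("nestw",at_z(fp,342.3,219,.04).round(4),"pad w",at_z(fp,306,70,.226).round(4))
# crops
R=lambda im,x0,y0,w,h,k:cv2.resize(im[y0:y0+h,x0:x0+w],None,fx=k,fy=k,interpolation=cv2.INTER_CUBIC)
m=np.hstack([R(ip,270,45,115,150,4)[:,:400],R(ip,290,180,100,100,4)[:600].copy() if 0 else cv2.copyMakeBorder(R(ip,290,180,100,100,4),0,200,0,0,0)])
cv2.imwrite("pics/m2.png",m);print(m.shape)
```

```text
stopper w [317.5 222.7] [5, 8, 20, 20, 326] [0.4337 0.3374 0.068 ]
stopper t [299. 273.] [7, 7, 5, 5, 21] [0.4347 0.3335 0.068 ]
ball w [293.3 140.7] [6, 5, 37, 37, 1027] [0.474  0.0297 0.299 ]
ball t [423.9 250.3] [5, 7, 11, 11, 54] [0.4739 0.0306 0.299 ]
knob w [340.1 257.4] [5, 4, 11, 16, 127] [ 0.4189 -0.1748  0.054 ]
knob t [478.9 280.4] [5, 6, 9, 6, 38] [ 0.4181 -0.1773  0.054 ]
nestw [ 0.4542 -0.1214  0.04  ] pad w [0.5133 0.0791 0.226 ]
(600, 800, 3)
```

View pics/m2.png

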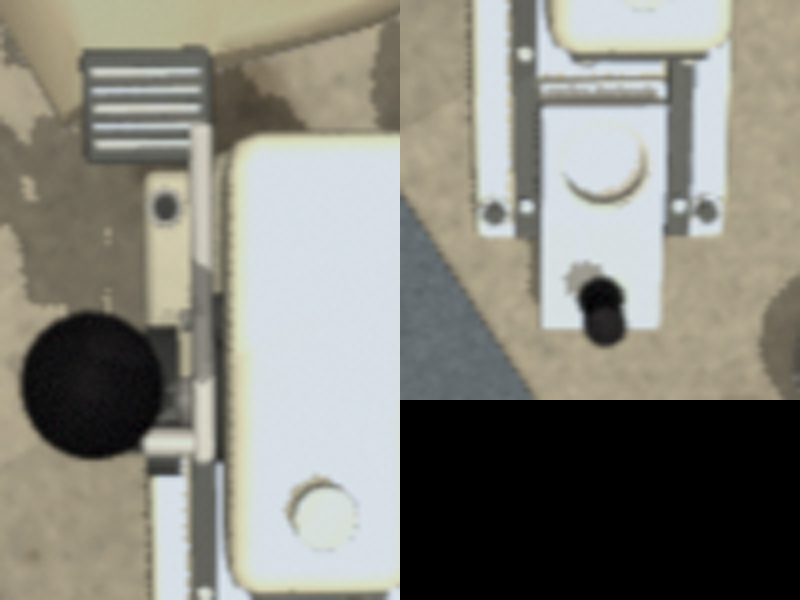

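Run:
```python
from h import *
q=quat(-PY)
command_gripper(.062,25)
p=np.array([.4342,.3358,.11])
servo_line(p,q,vel=.2); pause(.1)
f=wshot("wv2"); print(proj(f,[[.4342,.3358,.068],list(p)]).round(1))
p[2]=.016; servo_line(p,q,vel=.12); command_gripper(0.02,25); state()
p[2]=.10; servo_line(p,q,vel=.12); pause(.1); state()
f=wshot("wv3"); print("tcp px",proj(f,[list(p),list(p+[0,0,.052])]).round(1))
cv2.imwrite("pics/m3.png",cv2.resize(np.hstack([cv2.imread("pics/wv2.png"),cv2.imread("pics/wv3.png")]),(800,300),interpolation=cv2.INTER_AREA))
```

```text
[[322.8 270. ]
 [323.7 305.9]]
t7.4 tcp [0.4346 0.3357 0.0159] F [ 0.4 -0.9 -1.2] gap 0.0292
t8.4 tcp [0.4338 0.3353 0.0991] F [ 0.5  1.2 -0.6] gap 0.029
tcp px [[324.3 305.4]
 [326.3 386.6]]
```

View pics/m3.png

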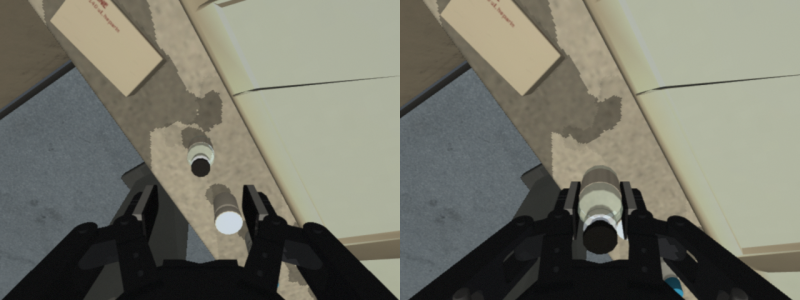

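Run:
```python
from h import *
print(np.array(grab_frame("wrist")["tool_from_camera"]).round(3).tolist())
q=quat(-PY)
move_to([.43,.25,.37],q); state(); move_to([.452,-.1235,.37],q); 
p=np.array([.4535,-.1235,.16]);servo_line(p,q,vel=.25);pause(.1)
f=wshot("wn1"); state(); print(proj(f,[[.4535,-.1235,.04],list(p+[0,0,.052])]).round(1))
```

```text
[[-0.001, -0.323, 0.947, -0.143], [1.0, -0.002, 0.001, -0.002], [0.001, 0.947, 0.323, -0.083], [0.0, 0.0, 0.0, 1.0]]
t9.6 tcp [0.4299 0.2496 0.3687] F [-1.1 -1.1 -0.9] gap 0.029
t12.1 tcp [ 0.4543 -0.1237  0.1612] F [-0.1  0.5 -1.4] gap 0.0289
[[320.7 229.7]
 [323.6 383.9]]
```

View pics/wn1.png

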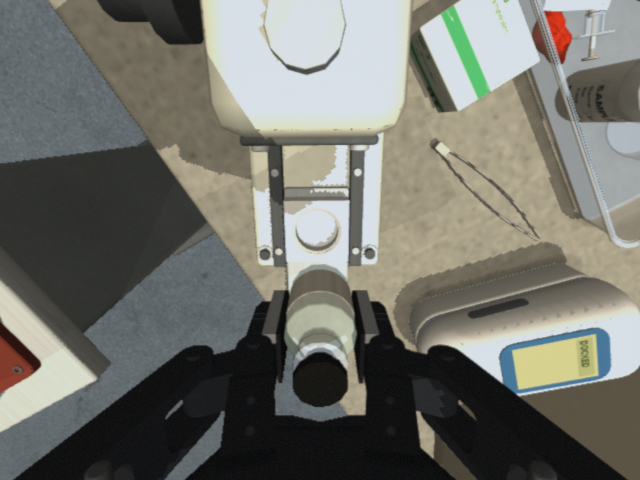

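Run:
```python
from h import *
q=quat(PX)
p=np.array([.4535,-.1235,.16])-.0024*PX+.0013*PY
move_to(p,q); p[2]=.11; servo_line(p,q,vel=.2);pause(.2)
f=wshot("wn2"); state(); t=np.array(current_tcp_pos()); print((Rq(current_tool_rot()).as_matrix()@[1,0,0]).round(4))
n=p.copy();n[2]=.04
print(proj(f,[n,t+[0,0,.052], n+.01*PX,n+.01*PY,t+[0,0,.052]+.01*PX,t+[0,0,.052]+.01*PY]).round(1))
im=cv2.imread("pics/wn2.png");cv2.imwrite("pics/wn2c.png",cv2.resize(im[150:430,180:460],None,fx=2.1,fy=2.1,interpolation=cv2.INTER_CUBIC))
```

```text
t14.1 tcp [ 0.4519 -0.1252  0.1111] F [-0.2  0.2 -1.3] gap 0.0296
[ 0.0015 -0.0011 -1.    ]
[[320.3 252.9]
 [320.9 390.6]
 [335.1 252.9]
 [320.3 238.9]
 [350.9 390.5]
 [320.9 365.9]]
```

View pics/wn2c.png

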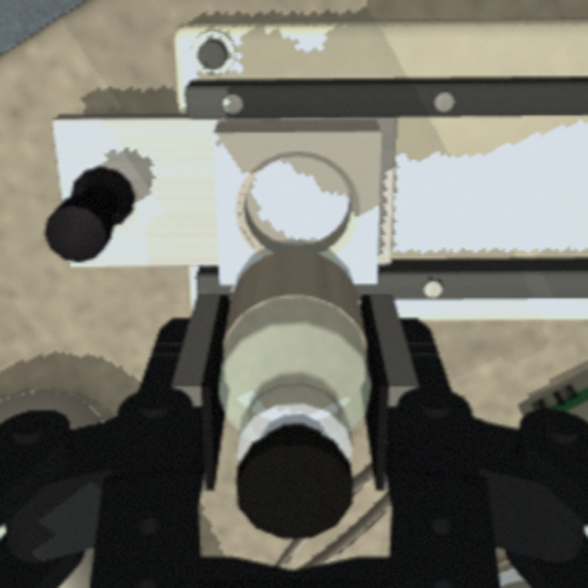

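Run:
```python
from h import *
q=quat(PX)
p=np.array([.45116,-.1249,.11])+.0008*PX+.0007*PY
F0=np.array(current_force())
for z in (.062,.056,.052,.049,.0465,.0445):
    p[2]=z; servo_line(p,q,vel=.1 if z>.06 else .03); pause(.1)
    F=np.array(current_force())-F0; t=np.array(current_tcp_pos()); print(t.round(4),"F press xyz",round(F@PX,1),round(F@PY,1),round(F[2],1))
    if abs(F).max()>6: print("contact stop");break
state(); wshot("wn3")
```

```text
[ 0.4515 -0.1239  0.0627] F press xyz 0.1 -0.6 0.2
[ 0.451  -0.1238  0.056 ] F press xyz 0.8 -0.9 0.7
[ 0.4509 -0.1238  0.052 ] F press xyz -0.3 -1.1 0.8
[ 0.451  -0.1238  0.049 ] F press xyz 1.0 -0.3 1.1
[ 0.451  -0.1238  0.0465] F press xyz -0.5 -1.6 1.8
[ 0.451  -0.1238  0.0445] F press xyz 0.5 0.1 1.8
t16.8 tcp [ 0.451  -0.1238  0.0445] F [-0.1  0.7  0.5] gap 0.0293
```

Run:
```python
from h import *
q=quat(PX)
command_gripper(.05); p=np.array(current_tcp_pos()); state()
p[2]=.15; servo_line(p,q,vel=.15); command_gripper(0.0); pause(.1); state()
f=wshot("wn4"); im=cv2.imread("pics/wn4.png");cv2.imwrite("pics/wn4c.png",cv2.resize(im[120:400,140:500],None,fx=2,fy=2,interpolation=cv2.INTER_CUBIC))
n=np.array([.451,-.1238,.095]); print(proj(f,[n,n*[1,1,0]+[0,0,.04],[.4195,-.1823,.06]]).round(1))
```

```text
t17.1 tcp [ 0.451  -0.1239  0.0446] F [-0.1  0.2 -0.7] gap 0.0498
t18.6 tcp [ 0.451  -0.1239  0.15  ] F [-0.1 -0.5  0.6] gap -0.0004
[[320.8 263.8]
 [320.6 236. ]
 [229.7 248. ]]
```

View pics/wn4c.png

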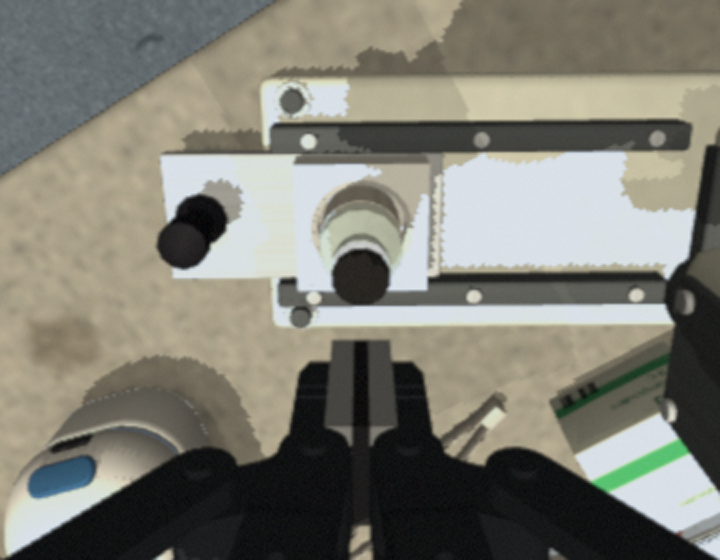

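```bash
cat >> h.py <<'E'
NEST=np.array([.451,-.1238,0]);ORG=NEST+.112*PX
def PP(x,y,z): return ORG+x*PX+y*PY+[0,0,z]
def pf(): 
    t=np.array(current_tcp_pos())-ORG; return np.array([t@PX,t@PY,t[2]]).round(4)
E
python3 - <<'E'
from h import *
q=quat(PX)
move_to(PP(-.178-.055,0,.15),q); servo_line(PP(-.178-.055,0,.046),q,vel=.2); pause(.1)
F0=np.array(current_force())
fx=lambda: round(float((np.array(current_force())-F0)@PX),1)
servo_line(PP(-.195,0,.046),q,vel=.06); print(pf(),fx())
servo_line(PP(-.096,0,.046),q,vel=.05); print(pf(),fx())
x=-.096
while x<-.070:
    x+=.002; servo_line(PP(x,0,.046),q,vel=.03); pause(.05); F=fx(); print(pf(),F)
    if F<-12: break
state(); f=wshot("ws1"); g=grab_frame("scene"); cv2.imwrite("pics/scene1.png",g["frame"][:,:,::-1]);g=grab_frame("top"); cv2.imwrite("pics/top1.png",g["frame"][:,:,::-1])
E
```

```text
[-0.1949  0.      0.0459] 0.5
[-0.096  -0.0002  0.0461] -0.9
[-0.0951 -0.0001  0.0459] -4.8
[-0.0949 -0.0001  0.0458] -12.5
t23.5 tcp [ 0.4598 -0.1091  0.0458] F [ -9.4 -10.1   5.9] gap -0.0
```

Run:
```python
import cv2,numpy as np
w=cv2.imread("pics/ws1.png");s=cv2.imread("pics/scene1.png");t=cv2.imread("pics/top1.png")
R=lambda im,x0,y0,w,h,k:cv2.resize(im[y0:y0+h,x0:x0+w],None,fx=k,fy=k,interpolation=cv2.INTER_CUBIC)
m=np.zeros((600,800,3),np.uint8)
a=cv2.resize(w,(480,360),interpolation=cv2.INTER_AREA);m[:360,:480]=a
a=R(s,345,200,80,110,4);m[:440,480:800]=a
a=R(t,385,210,100,48,4.8);m[365:365+230,:480]=a[:230]
a=R(s,340,265,100,50,3.2);m[440:600,480:800]=a
cv2.imwrite("pics/m4.png",m)
```

```text
(no output)
```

View pics/m4.png

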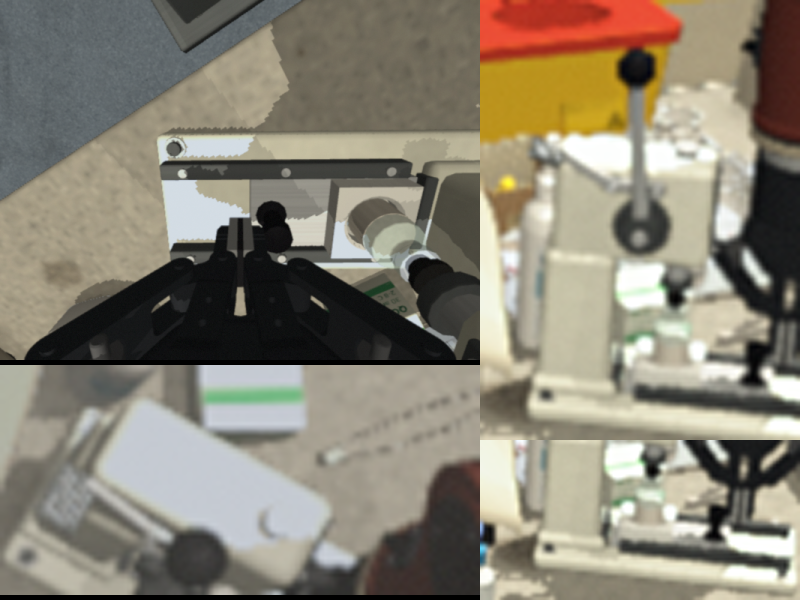

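Run:
```python
from h import *
d=dict(np.load("pics/ws1.npz"))
for n,u,v,z in (("knobtop",277,236,.06),("nestL",331,208,.04),("stopper",424,272,.095),("tip",241,232,.046)):
    p=at_z(d,u*4/3,v*4/3,z)-ORG; print(n,round(p@PX,4),round(p@PY,4))
print(proj(d,[PP(0,0,.102),PP(0,0,.095),PP(-.066,0,.06)])*.75, pf())
im=cv2.imread("pics/ws1.png");cv2.imwrite("pics/ws1c.png",cv2.resize(im[180:460,280:640],None,fx=2,fy=2,interpolation=cv2.INTER_CUBIC))
```

```text
knobtop -0.0739 0.0057
nestL -0.0371 0.0139
stopper -0.0138 0.009
tip -0.0947 0.0
[[462.78868975 300.3948558 ]
 [450.0867339  288.40289137]
 [290.09654105 244.52311964]] [-0.0949 -0.0001  0.0458]
```

View pics/ws1c.png

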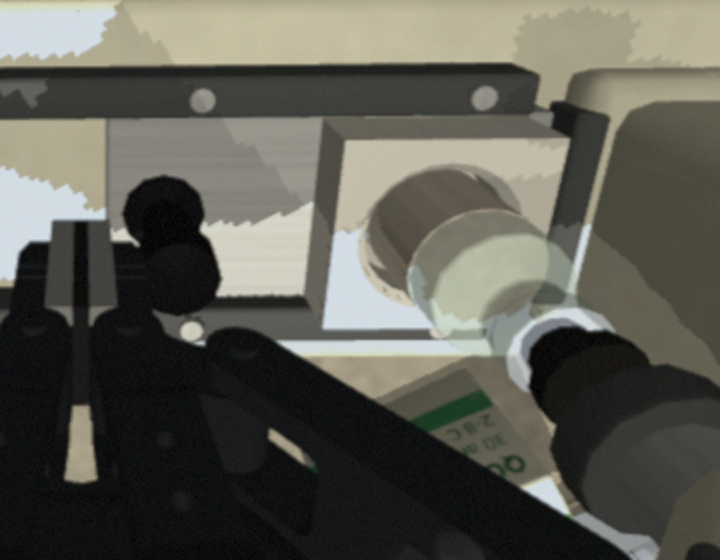

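Run:
```python
from h import *
d=dict(np.load("pics/ws1.npz"))
def X(n,cu,cv,z):
    p=at_z(d,280+cu/2,180+cv/2,z)-ORG; print(n,round(p@PX,4),round(p@PY,4))
X("foot c",638,448,.102);X("foot left",553,440,.102);X("foot top",635,365,.102)
X("stop c",588,386,.095);X("stop left",528,375,.095);X("stop top",580,328,.095)
X("blk TL",345,138,.04);X("blk TR",570,138,.04);X("blk BL",322,330,.04);X("nest mouth left",360,235,.04)
X("knob c",183,272,.06);X("knob left",148,275,.06);X("tipR",117,222,.046);X("tipL",50,222,.046);X("railend-screw",484,98,.03);X("screw2",203,100,.03)
d=dict(np.load("pics/wn4.npz"))
def Y(n,cu,cv,z):
    p=at_z(d,140+cu/2,120+cv/2,z)-ORG; print(n,round(p@PX,4),round(p@PY,4))
Y("railscrew1",308,141,.03);Y("rs2",482,140,.03);Y("rs3",657,138,.03);Y("blkTL",295,162,.04);Y("blkTR",440,162,.04);Y("knob",183,243,.06)
```

```text
foot c -0.0054 -0.0014
foot left -0.0194 0.0002
foot top -0.01 0.0147
stop c -0.01 0.0048
stop left -0.0204 0.007
stop top -0.014 0.0163
blk TL -0.0335 0.0284
blk TR 0.0187 0.0283
blk BL -0.033 -0.0245
nest mouth left -0.0267 0.003
knob c -0.0729 0.005
knob left -0.0805 0.0043
tipR -0.0866 0.0098
tipL -0.1023 0.0098
railend-screw 0.0031 0.035
screw2 -0.0652 0.0346
railscrew1 -0.1327 0.034
rs2 -0.065 0.0343
rs3 0.003 0.035
blkTL -0.1371 0.0279
blkTR -0.0822 0.0279
knob -0.1767 0.0026
```

Run:
```python
from h import *
a=.4
qt=quat(PX,-Z*np.cos(a)+PX*np.sin(a))
q=quat(PX)
print(ik(PP(-.12,0,.048),qt),ik(PP(-.08,0,.048),qt))
servo_line(PP(-.125,0,.05),q,vel=.1)
servo_line(PP(-.125,0,.050),qt,vel=.05); pause(.1); print(pf())
F0=np.array(current_force())
fx=lambda: round(float((np.array(current_force())-F0)@PX),1)
servo_line(PP(-.096,0,.050),qt,vel=.06); print(pf(),fx())
x=-.096
while x<-.060:
    x+=.002; servo_line(PP(x,0,.05),qt,vel=.04); F=fx(); print(pf(),F)
    if F<-12: break
pause(.1);state(); f=wshot("ws2")
im=cv2.imread("pics/ws2.png");cv2.imwrite("pics/ws2c.png",cv2.resize(im[100:460,240:640],None,fx=1.6,fy=1.6,interpolation=cv2.INTER_CUBIC))
```

```text
[ 1.5503818   0.42051482 -1.18431209  2.10692042 -0.01244232  0.81615397
  1.45648023] [ 1.46894798  0.42425941 -1.19310802  2.10819273  0.00219664  0.78214084
  1.36352235]
[-0.1235  0.      0.0504]
[-0.0959  0.0001  0.0499] -1.0
[-0.0942 -0.0001  0.05  ] -0.4
[-0.0919  0.      0.05  ] -0.9
[-0.0899  0.0001  0.05  ] 0.5
[-0.0881 -0.      0.05  ] -1.1
[-0.0874 -0.0002  0.0497] -8.2
[-0.0869 -0.0003  0.0495] -17.6
t27.1 tcp [ 0.464  -0.1024  0.0495] F [-11.6 -12.1  10.8] gap -0.0001
```

```bash
cat > k.py <<'E'
from h import *
from scipy.optimize import brute
def knob(name,x0,thr=60):
    d=dict(np.load(f"pics/{name}.npz"));g=cv2.imread(f"pics/{name}.png",0)
    th=np.linspace(0,2*np.pi,24)
    def mask(x,y):
        m=np.zeros(g.shape,np.uint8)
        for r,za,zb in ((.0095,.048,.06),(.006,.024,.048)):
            P=[PP(x+r*np.cos(t),y+r*np.sin(t),z) for t in th for z in(za,zb)]
            cv2.fillConvexPoly(m,cv2.convexHull(proj(d,P).astype(np.float32)).round().astype(np.int32),1)
        return m
    c=proj(d,[PP(x0,0,.05)])[0].astype(int);w=np.zeros(g.shape,np.uint8);cv2.circle(w,tuple(int(v) for v in c),55,1,-1)
    dark=((g<thr)&(w>0)).astype(np.uint8)
    def cost(v): m=mask(*v); return -(m&dark).sum()/max(1,(m|dark).sum())
    r=brute(cost,(slice(x0-.015,x0+.015,.0005),slice(-.008,.008,.001)),full_output=True,finish=None)
    print(name,r[0].round(4),"IoU",round(-r[1],2))
E
python3 - <<'E'
from k import *
a=.4;qt=quat(PX,-Z*np.cos(a)+PX*np.sin(a));q=quat(PX)
servo_line(PP(-.115,0,.055),qt,vel=.12)
servo_line(PP(-.135,0,.15),qt,vel=.25)
move_to(PP(-.112,0,.15),q);pause(.2);wshot("ws3");state()
knob("wn4",-.176);knob("ws3",-.066);knob("ws1",-.073)
E
```

```text
t29.0 tcp [ 0.4503 -0.1249  0.1495] F [ 0.3 -0.5 -0.2] gap -0.0002
wn4 [-0.1615 -0.008 ] IoU -0.0
ws3 [-0.0555  0.007 ] IoU -0.0
ws1 [-0.0585  0.007 ] IoU -2526605132681763.0k.py:14: RuntimeWarning: overflow encountered in scalar negative
  def cost(v): m=mask(*v); return -(m&dark).sum()/max(1,(m|dark).sum())
```

```bash
sed -i 's/return -(m&dark).sum()/return -float((m\&dark).sum())/' k.py
python3 - <<'E'
from k import *
knob("wn4",-.176);knob("ws3",-.066);knob("ws1",-.073)
# block right/left edges: brightness row profile at y~0.022 side in both
for n in("wn4","ws3"):
    d=dict(np.load(f"pics/{n}.npz"));g=cv2.imread(f"pics/{n}.png",0)
    print(n,proj(d,[PP(-.066,0,.06),PP(0,0,.095)]).round(0).tolist())
E
```

```text
wn4 [-0.1765  0.004 ] IoU 0.83
ws3 [-0.0755  0.005 ] IoU 0.6
ws1 [-0.0755  0.004 ] IoU 0.42
wn4 [[384.0, 245.0], [498.0, 264.0]]
ws3 [[386.0, 245.0], [501.0, 264.0]]
```

Run:
```python
from k import *
for t in (25,35,45): knob("wn4",-.176,t);knob("ws3",-.066,t)
g=cv2.imread("pics/ws3.png",0)
for y in range(205,285,3): print(y,''.join("#" if v<30 else "+" if v<60 else "-" if v<110 else "." for v in g[y,335:455:2]))
```

```text
wn4 [-0.172  0.007] IoU 0.44
ws3 [-0.076  0.007] IoU 0.39
wn4 [-0.1765  0.004 ] IoU 0.57
ws3 [-0.075  0.005] IoU 0.72
wn4 [-0.1765  0.004 ] IoU 0.82
ws3 [-0.075  0.005] IoU 0.72
205 ...........................................---..............
208 ...........................................--...............
211 ...........................................--...............
214 ...........................................--.............--
217 ................-++--......................--..........-----
220 .............-#######+.....................--........-------
223 ............+##########-...................--.......--------
226 ............###########+...................-.......-------..
229 ...........+############..................--.......------...
232 ...........-######++++##+.................--......------....
235 ............+###++++++#+#+................--.......----.....
238 .............-#++++++#++##................--.......----.....
241 ..............++++++++##+#-...............--........---.....
244 ..............-+++++++####................--..........-.....
247 ...............+++++#####+................-.................
250 ................+#######-................--...........--....
253 ...................-+-...................--.................
256 .........................................--.................
259 ++++++++-.-.----------------+---+-+++++++--.................
262 +------------------------------------------.................
265 ----------------------.--------------------.................
268 --------------------....------------------------------------
271 --------------------....------------------------------------
274 ............................................................
277 ............................................................
280 ............................................................
283 ............................................................
```

Run:
```python
from k import *
for t in (35,45,60): knob("ws2",-.07,t)
d=dict(np.load("pics/ws2.npz"));g=cv2.imread("pics/ws2.png",0)
c=proj(d,[PP(-.066,.004,.06),PP(-.074,.004,.06),PP(0,0,.102)]).round(0).astype(int);print(c.tolist(),proj(d,[PP(-.087,0,.0495)]))
x,y=c[0]
for yy in range(y-60,y+50,4): print(yy,''.join("#" if v<30 else "+" if v<60 else "-" if v<110 else "." for v in g[yy,x-90:x+90:2]))
```

```text
ws2 [-0.0765  0.004 ] IoU 0.47
ws2 [-0.0765  0.004 ] IoU 0.46
ws2 [-0.077  0.003] IoU 0.46
[[370, 303], [355, 306], [551, 326]] [[320.48712385 308.63276073]]
243 ........--.............................................--.....................---------...
247 ........--..............................................---..-.............--------------.
251 ........--.................................................-.............-----------------
255 ........--...................................................-.........--.----------------
259 ........--................................................................------------....
263 ........--...........-+###++-................................................-------......
267 ........--........+###########-..............................................-...--.......
271 ........--......-##############+...............................................--.........
275 ........---....+################-............................................-............
279 .........--...-#################+.............................................--...
[... 1017 characters left out ...]
---...................----------...
327 +++########+------+###+------+#######+-------------.......................---------------.
331 ++#########+------+###+------+########------............................-----------------.
335 ++###########+-...-###-...-+##########................................------------+++-----
339 -###############+.-###--+##############-...........................-----------+++++-------
343 #################++###+#################+................----....-----------+++++---------
347 #########################################+-..........+###########+--------++++------------
351 ##############################################+--..-#################+-+++++--------------
```

Run:
```python
from h import *
for n,u,v in (("wpress",352,192),("wn1",310,135),("wn1",310,143)):
    d=dict(np.load(f"pics/{n}.npz")); c=d["xyz"]-ORG
    print(n,"cam",(c@PX).round(4),[(z,round(float((at_z(d,u,v,z)-ORG)@PX),4),round(float((at_z(d,u,v,z)-ORG)@PY),4)) for z in (.212,.17,.128)])
d=dict(np.load("pics/wn1.npz"));g=cv2.imread("pics/wn1.png",0)
print(g[115:160:1,320].tolist())
# nest mouth & slide back edge in wn1, rail front end/base front edge
for n,u,v,z in (("nest",318,230.5,.04),("base front",320,265,.016)):
    p=at_z(d,u,v,z)-ORG;print(n,(p@PX).round(4),(p@PY).round(4))
d=dict(np.load("pics/wn4.npz"))
p=at_z(d,140+263/2,120+120/2,.016)-ORG;print("base front wn4",(p@PX).round(4))
```

```text
wpress cam 0.0468 [(0.212, -0.0285, -0.0003), (0.17, -0.0368, -0.0043), (0.128, -0.0451, -0.0083)]
wn1 cam -0.0273 [(0.212, -0.0306, 0.0017), (0.17, -0.0321, 0.0027), (0.128, -0.0335, 0.0037)]
wn1 cam -0.0273 [(0.212, -0.0326, 0.0017), (0.17, -0.035, 0.0028), (0.128, -0.0374, 0.0038)]
[221, 221, 221, 221, 221, 221, 220, 220, 221, 220, 220, 219, 220, 215, 207, 195, 181, 169, 155, 143, 129, 115, 100, 97, 99, 101, 100, 94, 85, 86, 154, 173, 175, 174, 173, 174, 172, 173, 173, 173, 172, 173, 173, 173, 172]
nest -0.1111 0.0002
base front -0.152 -0.0015
base front wn4 -0.1518
```

Run:
```python
from k import *
t=grab_frame("top");s=grab_frame("scene")
for uv in ((393,225),(393,190),(393,160)):
    print(uv,[(z,at_z(t,*uv,z)[:2].round(3).tolist(),proj(s,[at_z(t,*uv,z)])[0].round(0).tolist()) for z in (.1,.2,.3,.4)])
pr=lambda p:np.array([(p-ORG)@PX,(p-ORG)@PY]).round(4)
w=dict(np.load("pics/wpress.npz"))
print("pad top",pr(at_z(t,385+68/5-.4,210+138/5-.4,.226)),"pad w",pr(at_z(w,306.4,70.6,.226)))
print("ball top",pr(at_z(t,423.9,250.3,.299)),"ball w",pr(at_z(w,293.3,140.7,.299)))
print("ws3 mean above-analyser", current_time_s())
for y in (.2,.15,.1):
  for a in (.1,):
    pass
a=.1;dn=-Z*np.cos(a)-PX*np.sin(a)
for y in (.24,.2): print(ik(PP(.085,.05,y),quat(-PY,dn)))
```

```text
(393, 225) [(0.1, [0.568, 0.071], [354.0, 267.0]), (0.2, [0.55, 0.086], [353.0, 241.0]), (0.3, [0.532, 0.101], [353.0, 212.0]), (0.4, [0.515, 0.116], [352.0, 182.0])]
(393, 190) [(0.1, [0.668, 0.07], [343.0, 255.0]), (0.2, [0.642, 0.085], [343.0, 230.0]), (0.3, [0.616, 0.1], [342.0, 203.0]), (0.4, [0.589, 0.115], [342.0, 174.0])]
(393, 160) [(0.1, [0.756, 0.069], [334.0, 245.0]), (0.2, [0.722, 0.084], [334.0, 221.0]), (0.3, [0.689, 0.099], [334.0, 196.0]), (0.4, [0.655, 0.114], [334.0, 169.0])]
pad top [0.094  0.0469] pad w [0.094  0.0488]
ball top [0.0328 0.0586] ball w [0.0319 0.058 ]
ws3 mean above-analyser 29.0917
[ 0.74989044  0.28024194 -1.19110283  1.68932149  0.31913026  1.43901434
 -1.02686131]
[ 0.70108351  0.30010089 -1.13556952  1.74572809  0.33612029  1.36382726
 -1.04547927]
```

Run:
```python
from h import *
a=.1;q=quat(-PY,-Z*np.cos(a)-PX*np.sin(a))
servo_line(PP(-.112,.02,.36),vel=.35)
move_to(PP(.095,.048,.37),q); servo_line(PP(.098,.048,.255),q,vel=.2);pause(.1)
F0=np.array(current_force());state()
z=.235
servo_line(PP(.098,.048,z),q,vel=.08)
while z>.190:
    z-=.004; servo_line(PP(.098+.005*np.clip((.228-z)/.028,0,1),.048,z),q,vel=.06); F=np.array(current_force())-F0
    print(pf(),(F@PX).round(1),(F@PY).round(1),F[2].round(1))
    if F[2]>10: break
pause(.1);state();wshot("wc1")
```

```text
t33.3 tcp [0.5169 0.0816 0.2566] F [0.7 0.2 0.3] gap -0.0
[0.098 0.048 0.231] -0.4 0.9 -0.4
[0.0981 0.0481 0.2268] 0.3 0.2 -0.5
[0.0988 0.0481 0.2227] -1.0 0.9 -0.6
[0.0995 0.0481 0.2187] -1.0 1.3 -0.0
[0.1002 0.0481 0.2147] -1.3 -0.1 -0.6
[0.101  0.0481 0.2107] -0.8 0.2 -0.0
[0.1017 0.0481 0.2067] -0.5 -0.1 -1.2
[0.1024 0.0481 0.2027] -1.6 -0.8 -1.3
[0.103  0.0474 0.2012] -6.0 4.8 19.5
t36.0 tcp [0.5191 0.0855 0.2012] F [-6.8 -2.4 19.4] gap 0.0001
```

```bash
cat >> h.py <<'E'
def ballp(th):
    f=th-.0873; return PP(.0211-.13*np.sin(f),.0582,.17+.13*np.cos(f)-.019)
E
python3 - <<'E'
from h import *
a=.1;qa=quat(-PY,-Z*np.cos(a)-PX*np.sin(a));q=quat(-PY)
servo_line(PP(.103,.048,.385),qa,vel=.25); command_gripper(.056)
move_to(ballp(0)+[0,0,.10],q); servo_line(ballp(0),q,vel=.15); pause(.1); state()
F0=np.array(current_force())
command_gripper(.02,80); state()
import sys
for th in list(np.arange(.05,.44,.05))+list(np.arange(.43,.66,.02)):
    servo_line(ballp(th),q,vel=.05); pause(.05); F=np.array(current_force())-F0
    fx=F@PX; print(round(th,2),pf(),"Fx,y,z",round(fx,1),round(F@PY,1),round(F[2],1))
    if fx>16 or abs(F).max()>30: break
state()
E
```

```text
t38.8 tcp [0.4747 0.0304 0.2815] F [-0.7 -0.1  0.7] gap 0.0561
t39.2 tcp [0.4751 0.0298 0.2816] F [ 4.1 -2.8  6.1] gap 0.0267
0.05 [0.0269 0.0571 0.282 ] Fx,y,z 3.8 -6.3 4.7
0.1 [0.0207 0.0571 0.2821] Fx,y,z 4.7 -6.8 3.9
0.15 [0.0141 0.057  0.2818] Fx,y,z 4.2 -6.3 3.2
0.2 [0.0073 0.057  0.2814] Fx,y,z 3.9 -6.7 5.9
0.25 [-0.      0.0588  0.2789] Fx,y,z 0.1 -0.8 -0.8
0.3 [-0.0065  0.0584  0.2779] Fx,y,z 0.5 0.2 -0.9
0.35 [-0.0128  0.0582  0.2765] Fx,y,z 1.3 -0.5 -0.6
0.4 [-0.019   0.0582  0.2747] Fx,y,z 0.3 -1.0 0.1
0.43 [-0.0226  0.0582  0.2734] Fx,y,z 0.2 -0.2 -1.1
0.45 [-0.0251  0.0582  0.2725] Fx,y,z 0.1 -0.7 -0.0
0.47 [-0.0275  0.0582  0.2716] Fx,y,z 0.2 0.2 0.5
0.49 [-0.0299  0.0582  0.2706] Fx,y,z 0.0 -1.1 0.0
0.51 [-0.0322  0.0582  0.2696] Fx,y,z -0.1 0.0 -1.1
0.53 [-0.0347  0.0582  0.2684] Fx,y,z 0.5 -0.6 -0.9
0.55 [-0.037   0.0582  0.2673] Fx,y,z -0.2 -0.8 -1.2
0.57 [-0.0393  0.0582  0.2661] Fx,y,z 1.0 0.2 0.1
0.59 [-0.0416  0.0582  0.2649] Fx,y,z 0.5 -0.9 -0.2
0.61 [-0.0439  0.0582  0.2636] Fx,y,z 0.7 0.1 0.1
0.63 [-0.0461  0.0582  0.2623] Fx,y,z -0.6 -1.0 -0.8
0.65 [-0.0483  0.0582  0.2609] Fx,y,z 0.1 -1.1 -1.4
t45.5 tcp [ 0.4331 -0.0394  0.2609] F [ 0.4 -0.6 -0.7] gap 0.0199
```

Run:
```python
from h import *
q=quat(-PY)
servo_line(PP(-.048,.058,.37),q,vel=.3); command_gripper(0)
move_to(PP(.085,.058,.37),q); servo_line(PP(.085,.058,.281),q,vel=.2); pause(.05)
F0=np.array(current_force()); servo_line(PP(.066,.058,.281),q,vel=.1)
D=.026*PX
def chk(th):
    servo_line(ballp(th)+D,q,vel=.06); pause(.05); F=np.array(current_force())-F0
    print(round(th,3),pf(),"Fx,y,z",round(F@PX,1),round(F@PY,1),round(F[2],1)); return F@PX
for th in list(np.arange(.0,.41,.1))+list(np.arange(.43,.62,.015)):
    if chk(th)>14: break
state();wshot("wl1")
```

```text
0.0 [0.0584 0.0582 0.2805] Fx,y,z -0.3 -0.6 0.2
0.1 [0.0455 0.0581 0.2811] Fx,y,z 1.3 0.4 1.0
0.2 [0.0325 0.0581 0.2802] Fx,y,z 2.9 -0.3 0.9
0.3 [0.0197 0.0582 0.2781] Fx,y,z 2.4 0.0 0.8
0.4 [0.0075 0.0581 0.275 ] Fx,y,z 4.8 -1.2 1.3
0.43 [0.0041 0.0581 0.2737] Fx,y,z 5.3 -0.5 3.9
0.445 [0.0024 0.0581 0.2731] Fx,y,z 6.0 -0.1 4.3
0.46 [0.0006 0.0581 0.2725] Fx,y,z 6.1 -0.9 3.5
0.475 [-0.0012  0.058   0.2718] Fx,y,z 5.4 -1.2 3.7
0.49 [-0.003  0.058  0.271] Fx,y,z 5.4 -0.7 4.4
0.505 [-0.0047  0.058   0.2702] Fx,y,z 6.0 -0.7 3.8
0.52 [-0.0058  0.058   0.2697] Fx,y,z 8.5 -0.3 5.3
0.535 [-0.0067  0.058   0.2693] Fx,y,z 11.6 -0.8 6.0
0.55 [-0.0077  0.0579  0.2688] Fx,y,z 14.2 -0.5 7.6
t52.6 tcp [ 0.454  -0.0045  0.2688] F [ 7.5 12.2  8. ] gap 0.0002
```

Run:
```python
from h import *
q=quat(-PY); servo_line(ballp(.565)+.026*PX,q,vel=.05); pause(.7); state(); print(pf()); pause(.5); state(); sign_off()
```

```text
t53.6 tcp [ 0.4536 -0.0054  0.2683] F [ 8.5 13.1  8.9] gap -0.0003
[-0.0086  0.0578  0.2683]
t54.1 tcp [ 0.4535 -0.0054  0.2683] F [ 8.4 14.6  8.3] gap 0.0001
the job is handed in; nothing more can be done
```

I handed the job in at about 54 s (limit 72 s), with the closed fingers still holding the lever down from behind the ball. Everything went in the order asked, but how far home the slide is was not fully confirmed.

- **Vial:** It went into the nest and was released with no notable contact force. A picture afterwards showed it standing in the pocket.
- **Slide:** I pushed it twice, and each push hit a hard stop (12.5 N and 17.6 N).
    - The images gave only about 101–105 mm of travel, against the nominal 112 mm.
    - In the picture after the first push, the nest measured within about 2 mm of the ram's position.
    - I took the shortfall to be measuring error, or the slide starting slightly in.
- **Catch:** The pad was pressed down to a hard stop at 201 mm height, which matches fully off.
- **Lever, first try:** I gripped the ball, but it slipped out near 0.25 rad and presumably sprang back.
- **Lever, second try:** I then pulled from behind the ball. The backward pull at the ball stayed at 5–6 N while the stopper was driven, then rose steeply from about 0.51 rad, as expected once the stopper is home.
- **Last check:** The force held steady over 0.5 s before hand-in, at about 18–19 N in total on the tool.

I had used all 12 pictures by then, so the final stopper, catch and lever states rest on force and position readings. I did not look at the other objects again. No contact with them was noticed.

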